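# Load the polishing tumbler

### The job

Roll the orange polishing barrel up the ramp by pushing it slowly from behind with the fingers, without lifting it or letting it get away and roll back down, until it drops between the two black rollers at the top, up to the yellow stop plate. Then press the green button fully down to start the tumbler, and let go. Leave the red button and everything else on the bench alone.

Things in the scene. Friction and masses are not known exactly. Their poses are not given: they have to be found in the camera images.
- tumbler: Tumbler, bolted down, but placed and turned differently each time. Origin on the bench under the ramp's middle; x up the ramp, y left across it, z up. In mm: flat aluminium apron x -165 to -75, top 12 high, 112 wide, no curbs; aluminium ramp x -75 to 75, rising at 7 degrees from 12 to 30 high, between blue curbs (inner faces y +-50, outer +-56, 11 above the ramp). The barrel rolls back down if let go on the ramp.
- barrel: Smooth, rather slippery orange cylindrical polishing barrel with black bands and end discs, diameter 64 mm, length 90 mm, about 0.5 kg. Lies loose on the apron across the way and rolls freely. Origin at its middle, on its axis; its y axis is the cylinder's axis (x and z turn as it rolls).
- home (a point): Where the middle of the barrel is when it sits home at the top of the ramp: tumbler x 102, z 60 mm, in a dip between two fixed black rollers (radius 8, across the way at x 85 and 119, axes 23 high; side cheeks 41 high at y +-53). Stays put there when let go. Yellow stop plate behind, near face x 135.5, 90 high, 1.5 mm clear of the seated barrel; then a blue housing to x 216, 100 high. Axes as the tumbler's.
- ramp (a point): Point on the running surface at the middle of the ramp (tumbler x = 0, 21 mm above the bench); x points up the slope, y across, z square to the slope. The barrel's axis is 32 mm above it in z on the slope, up to 40 mm on the apron.
- start_top (a point): Centre of the top face of the GREEN push button (start), radius 16 mm, 62 mm above the bench, on a grey pod 70 x 70 x 40 mm that is fixed to the bench; moves down 6 mm when pressed. z up. Green and red pods may stand in either order.
- start (a joint): Travel of the green button in m: 0 up, 0.006 fully down; a spring takes 4 N for full travel and brings it back up.
- stop_top (a point): Centre of the top face of the RED push button, same size and build as the green one; leave it alone.
- stop (a joint): Travel of the red button in m: 0 up, 0.006 fully down.
- jar: Jar with a black cap, diameter 56 mm, height 70 mm, loose bystander; origin under its middle.
- dish: White ceramic dish, diameter 80 mm, height 35 mm, loose bystander; origin under its middle.
- hammer: Hammer lying along its x axis, 240 mm long, loose bystander.
- ringbox: Black ring box 55 x 55 x 40 mm, loose bystander; origin under its middle.
- brass_ring: Brass ring, diameter 48 mm, 12 mm high, loose bystander; origin under its middle.
- wood_ball_center (a point): Centre of a wooden ball, diameter 40 mm, loose bystander.
- polish_wheel: Cork polishing wheel, diameter 60 mm, 22 mm high, lying flat, loose bystander; origin under its middle.
Things that resemble listed ones, but are neither listed nor needed, are in the scene too. Of the things that look like the barrel, the middle-sized one is meant.

How it is judged:
By the outcome, as a careful person would: the job done as asked, in the order asked, and still so for the second after the job is handed in, with the robot touching nothing.
It also fails if it takes over 58 s, if anything falls off the work surface, if the arm or the gripper's body presses on something with over 40 N, if the wrist force passes 120 N, or if a joint passes its speed limit or range.

### The arm

A 6-joint arm with a two-finger parallel gripper is mounted at the origin on the work surface. World frame = base frame: x ahead of the robot, y to its left, z up, the work surface at z = 0. Lengths are in m, angles in rad, forces in N, time in s.
With the tool pointing down it reaches from about 0.375 to 0.975 m from the base axis. Payload 3.8 kg.
Tool frame: the origin (TCP) lies midway between the tips of the shut fingers; the grasp point (between the pads) lies 19 mm behind it; x points along the fingers, z is the direction in which the jaws open and shut, and the axes are right-handed (so a half turn about x gives the same grasp; the last joint's range is limited). The gripper opens to 85 mm and grips with 20 to 120 N. Pads are 22 mm wide; open, the fingers measure 114 mm over their backs; the gripper's body (76 mm by 85 mm) begins 54 mm behind the grasp point. The pads swing forward as they close: fully open they stand 13 mm farther back than shut.
Start: joints at [-1.328, 0.264, 1.604, -0, 1.274, -0.037], TCP at [0.186, -0.649, 0.231] pointing down, gripper open.
Joint ranges: [-2.63, 2.63], [-0.94, 2.18], [0.31, 2.57], [-1.31, 4.45], [0, 2.66], [-2.55, 2.55]. Speed limits (rad/s): [2.57, 2.57, 3.14, 3.14, 3.14, 3.14].

### API

Orientations are given as a rotation vector (axis times angle).
In Python, from workcell import * gives the robot as it stands. The module is installed in compiled form; this text tells all that it offers.
- The arm moves only by the tool carry_out, never from a script. Its arguments are lists of equal length, an entry for each row: "offset": the shift along the tool's x, y, z in cm, a list of three; "delta_rot": the turn, a rotation vector about the tool's x, y, z in degrees, a list of three. A call has exactly 5 rows; each row shifts and turns the commanded pose from where the row before left it, along the tool's axes as they then stand; what a row does not reach is not made up. A row lasts 1/12 s, in which the tool goes at most 41.7 mm and 7.16 degrees, less where a joint would pass 70% of its speed; a pose out of reach is approached as far as the arm can. A call is refused whole if a number of a shift passes 4.17 or a number of a turn 7.16, either way. A call with a gripper value outside its range is refused whole. "fingers" is the opening, from -1 (shut) to 1 (fully open), set as the call begins (left out, the last holds). The fingers move at their own pace and stop on an object; "newtons" is the grip in N (left out, the last holds). Time passes only in rows, so rows that do not move let the fingers close, or fill a call up. It gives the time, the measured TCP pose, the force and the opening at its end, in the units of the state.
- read_state(): the state, without advancing time (a new reading comes with each control period).
- read_camera(name): name is "scene" or "top"; returns (picture, depth): 420x560x3 uint8, red, green, blue; 420x560 float32, m along the optical axis (not along the pixel's ray), 0 where there is no reading.
- get_calibration(name): a dict with "fx", "fy", "cx", "cy" (pixels), "R" (3x3) and "t" (3): a world point X has camera coordinates R X + t. Camera axes: x right, y down, z forward; pixel columns grow to the right and rows downward; lengths in m; the calibration is good to about 2 mm. A picture is of the moment at which its call begins. get_calibration takes no time and is no camera call.
- finish_job(): hands the job in, once; it reports no verdict.
The state is a dict: "time": time; "q": joint angles; "joint_vel": joint speeds; "joint_torque": joint torques, N m; "tool_pos": TCP position; "tcp_rot": TCP orientation; "wrist_force": force on the tool from outside, world axes, zero at the start; "torque": the same for the moment, N m; "width": opening from 0.0 (shut) to 1.0 (fully open).
Only numpy, scipy, OpenCV 4.12 (cv2) and the standard library are available. Lean on these libraries where they do the work, as an engineer would, in place of code of your own. Each camera call takes 0.05 s, during which the arm holds its last target. There are 200 camera calls.

## Working session

There is one attempt and no reset: what is moved stays moved. The work goes in short steps, Python scripts to look and compute and a tool call to move; the robot and the scene stay as the last step left them, time stands still between calls to the robot, and variables do not carry over. Pictures are saved under pics/ and viewed, about 8 in all and at most 12, crops included, and the job is handed in when it is done.

Besides the shell and the picture viewer there is one more tool, called after "Request:" as name(argument=value, ...), one argument or row to a line, values as JSON. carry_out: Moves the arm, as the interface text tells. Its arguments: {"type":"object","properties":{"offset":{"type":"array"},"delta_rot":{"type":"array"},"fingers":{"type":"number"},"newtons":{"type":"number"}},"required":["offset","delta_rot"]}

```bash
mkdir -p pics
python3 - <<'E'
from workcell import *
import cv2,numpy as np,pickle
for n in("scene","top"):
    p,d=read_camera(n);c=get_calibration(n)
    pickle.dump((p,d,c),open(n+".pkl","wb"));cv2.imwrite(f"pics/{n}0.png",p[:,:,::-1])
    print(n,c)
print(read_state())
E
```

```text
scene {'fx': 452.10233787132256, 'fy': 452.10233787132256, 'cx': 277.2898951162065, 'cy': 205.1916907376202, 'R': array([[-0.62188195,  0.78306727,  0.00827602],
       [ 0.55246443,  0.44618705, -0.70405978],
       [-0.55501882, -0.43326986, -0.71009249]]), 't': array([ 0.37017595, -0.26023929,  1.45419055])}
top {'fx': 420.2926300639134, 'fy': 420.2926300639134, 'cx': 272.4880744303871, 'cy': 212.42742723659256, 'R': array([[-0.02254073, -0.99973346,  0.00499281],
       [-0.99010929,  0.02163145, -0.13862059],
       [ 0.13847564, -0.00806804, -0.99033298]]), 't': array([-0.02035461,  0.57464905,  1.27581765])}
{'time': 0.1, 'q': array([-1.32789586e+00,  2.64669125e-01,  1.60526314e+00,  1.69098852e-05,
        1.27373317e+00, -3.69123799e-02]), 'joint_vel': array([ 0.00071428, -0.00241095, -0.00200071,  0.00011908,  0.00196501,
        0.00076337]), 'joint_torque': array([-1.35860239e-03, -5.16708505e+01, -3.68590987e+01, -5.05713547e-05,
        6.25696281e-03, -2.14540556e-06]), 'tool_pos': array([ 0.18624981, -0.64808495,  0.23007853]), 'tcp_rot': array([ 1.00197901,  1.33031122, -0.99978329]), 'wrist_force': array([ 0.13835397,  0.36804614, -0.16012338]), 'torque': array([-0.02826759, -0.04714162, -0.0089609 ]), 'width': 0.9959439392188854}
```

View pics/top0.png

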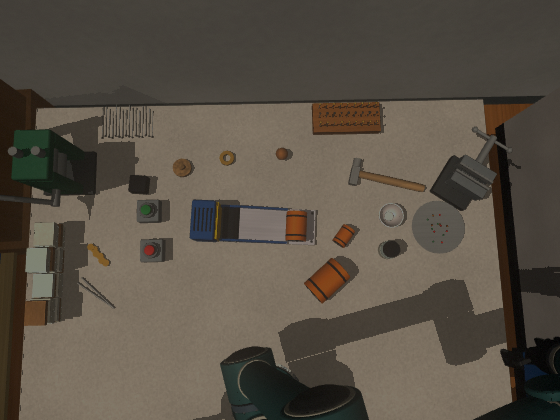

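View pics/scene0.png

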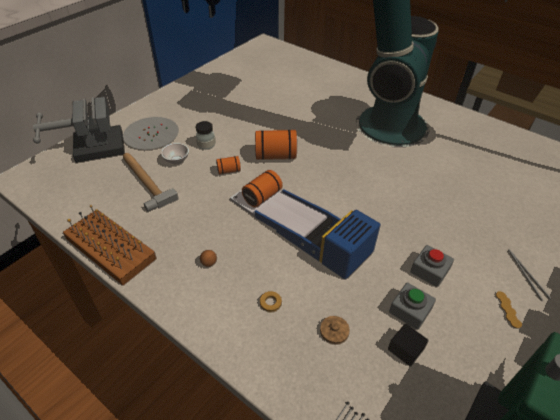

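Top view: orange barrels at (297,225) on the apron, (327,280) large and (343,236) small, both of these on the bench. The middle-sized one, on the apron, is meant. The green button is at (149,210), the red at (151,250), and the ramp climbs to the left (+y).

```bash
cat > h.py <<'E'
import cv2,numpy as np
from scipy.spatial.transform import Rotation as Ro
def pts(c,uv,d):
    uv=np.atleast_2d(uv);r=np.c_[(uv[:,0]-c['cx'])/c['fx'],(uv[:,1]-c['cy'])/c['fy'],np.ones(len(uv))]
    return (r*np.ravel(d)[:,None]-c['t'])@c['R']
def plane(c,uv,z):
    uv=np.atleast_2d(uv);r=np.c_[(uv[:,0]-c['cx'])/c['fx'],(uv[:,1]-c['cy'])/c['fy'],np.ones(len(uv))]@c['R']
    o=-c['R'].T@c['t'];return o+r*((z-o[2])/r[:,2])[:,None]
def cloud(p,d,c,lo,hi):
    h=cv2.cvtColor(p,cv2.COLOR_RGB2HSV);m=(cv2.inRange(h,lo,hi)>0)&(d>0)
    v,u=np.nonzero(m);return np.c_[u,v],pts(c,np.c_[u,v],d[m]),m
E
python3 - <<'E'
import pickle;from h import *
col=dict(orange=((5,150,60),(14,255,255)),green=((50,120,40),(80,255,255)),red=((0,170,80),(4,255,255)),yellow=((20,150,80),(32,255,255)),blue=((105,130,30),(125,255,255)))
for n in("top","scene"):
    p,d,c=pickle.load(open(n+".pkl","rb"))
    for k,(lo,hi) in col.items():
        uv,X,m=cloud(p,d,c,lo,hi)
        nn,L,st,ce=cv2.connectedComponentsWithStats(m.astype(np.uint8))
        lab=L[m]
        for i in range(1,nn):
            if st[i,4]<25: continue
            Y=X[lab==i]
            if np.all(np.abs(Y.mean(0)[:2]-[.6,.1])<.5):
                r=cv2.minAreaRect((Y[:,:2]*1000).astype(np.float32))
                print(n,k,ce[i].round(),st[i,4],Y.mean(0).round(3),'z95',np.percentile(Y[:,2],95).round(3),'rect',np.round(r[0]),np.round(r[1]),round(r[2],1))
p,d,c=pickle.load(open("top.pkl","rb"))
a=cv2.resize(p[185:305,130:370],None,fx=3.3,fy=3.3,interpolation=cv2.INTER_CUBIC)
cv2.imwrite("pics/crop.png",a[:,:,::-1])
E
```

```text
top orange [345. 117.] 1539 [ 0.883 -0.278  0.03 ] z95 0.035 rect [ 885. -280.] [219. 100.] 89.8
top orange [280. 153.] 53 [ 0.765 -0.063  0.037] z95 0.043 rect [767. -63.] [26. 25.] 35.6
top orange [296. 213.] 77 [ 0.568 -0.106  0.069] z95 0.077 rect [ 568. -107.] [59. 12.] 86.0
top orange [296. 225.] 350 [ 0.53  -0.102  0.069] z95 0.077 rect [ 530. -103.] [61. 53.] 85.0
top orange [344. 235.] 237 [ 0.499 -0.253  0.04 ] z95 0.047 rect [ 498. -254.] [42. 61.] 52.8
top orange [295. 238.] 80 [ 0.491 -0.101  0.07 ] z95 0.077 rect [ 491. -102.] [59. 12.] 86.4
top orange [339. 268.] 145 [ 0.396 -0.229  0.075] z95 0.086 rect [ 395. -231.] [77. 26.] 51.9
top orange [327. 280.] 630 [ 0.363 -0.192  0.075] z95 0.084 rect [ 362. -193.] [80. 71.] 42.3
top orange [315. 291.] 155 [ 0.331 -0.154  0.074] z95 0.085 rect [ 330. -154.] [77. 17.] 41.2
top green [145. 209.] 64 [0.59  0.359 0.061] z95 0.065 rect [590. 360.] [25. 26.] 5.3
top red [149. 250.] 72 [0.465 0.346 0.061] z95 0.065 rect [465. 346.] [27. 28.] 81.0
top yellow [216. 222.] 61 [0.543 0.137 0.09 ] z95 0.093 rect [548. 137.] [  7. 109.] 
[... 716 characters left out ...]
38  -0.752] z95 -0.745 rect [ 799. -378.] [71. 19.] 7.3
scene orange [204. 387.] 97 [ 0.807 -0.155 -0.752] z95 -0.745 rect [ 810. -149.] [42. 81.] 88.8
scene orange [199. 407.] 39 [ 0.869 -0.118 -0.751] z95 -0.746 rect [ 869. -118.] [ 9. 98.] 88.4
scene orange [233. 411.] 65 [ 0.805 -0.021 -0.752] z95 -0.747 rect [805. -21.] [84. 17.] 1.8
scene green [416. 295.] 140 [0.591 0.36  0.061] z95 0.063 rect [591. 360.] [27. 27.] 73.4
scene red [436. 255.] 116 [0.467 0.347 0.061] z95 0.063 rect [466. 347.] [28. 29.] 53.9
scene yellow [335. 225.] 81 [0.545 0.129 0.073] z95 0.09 rect [548. 115.] [ 48. 108.] 86.4
scene blue [353. 233.] 863 [0.558 0.182 0.098] z95 0.101 rect [552. 179.] [ 69. 114.] 86.4
```

View pics/crop.png

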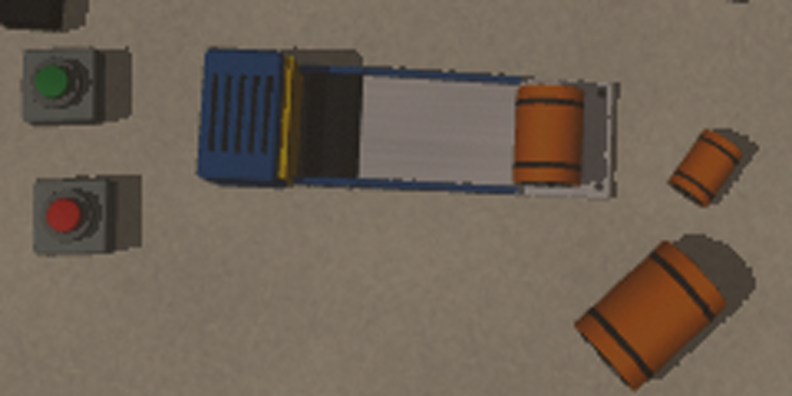

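The crop confirms the middle-sized barrel: it lies across the apron at crop (548,135). The small one is at (705,168) and the large one at (650,315). I'll refine the tumbler line and plan the approach.

```bash
cat >> h.py <<'E'
psi=np.deg2rad(86.2);T0=np.array([.5395,-.001,0]);A=np.array([[np.cos(psi),-np.sin(psi),0],[np.sin(psi),np.cos(psi),0],[0,0,1]])
def tum(X): return (np.atleast_2d(X)-T0)@A      # world->tumbler
def world(x): return T0+A@np.array(x)
E
python3 - <<'E'
import pickle;from h import *
from workcell import read_state
for n in("top","scene"):
    p,d,c=pickle.load(open(n+".pkl","rb"))
    uv,X,m=cloud(p,d,c,(105,100,20),(125,255,255));t=tum(X)
    for lo,hi in((-.08,-.03),(-.03,.02),(.02,.07)):
        for s in(1,-1):
            k=(t[:,0]>lo)&(t[:,0]<hi)&(t[:,1]*s>.035)&(t[:,1]*s<.07)
            if k.sum()>4: print(n,'curb',lo,s,k.sum(),np.median(t[k],0).round(4))
    uv,X,m=cloud(p,d,c,(5,100,40),(14,255,255));t=tum(X);k=(abs(t[:,0]+.1)<.05)&(abs(t[:,1])<.07)
    print(n,'barrel min/max',np.percentile(t[k],[1,99],axis=0).round(4).tolist())
    for x in(-.118,-.085):
      pass
    h=k&(t[:,2]>.072);print('crest',t[h].mean(0).round(4),h.sum())
s=read_state();R=Ro.from_rotvec(s['tcp_rot']);print(R.as_matrix().round(3))
best=None
for sg in(1,-1):
    x=np.array([0,0,-1.]);y=sg*A[:,0];z=np.cross(x,y);G=Ro.from_matrix(np.c_[x,y,z])
    print(sg,'rot in tool deg',np.rad2deg((R.inv()*G).as_rotvec()).round(1))
for xt in(-.175,):
    g=world([xt,0,.2]);print('goal',g,'shift tool frame cm',(R.inv().apply(g-s['tool_pos'])*100).round(2))
E
```

```text
top curb -0.08 1 13 [-0.0541  0.0534  0.0242]
top curb -0.08 -1 12 [-0.0481 -0.0531  0.0256]
top curb -0.03 1 16 [-0.0056  0.0534  0.0298]
top curb -0.03 -1 14 [-0.0007 -0.0532  0.0311]
top curb 0.02 1 19 [0.0393 0.0534 0.0366]
top curb 0.02 -1 17 [ 0.0477 -0.0521  0.0387]
top barrel min/max [[-0.1351, -0.0407, 0.0149], [-0.0727, 0.0475, 0.079]]
crest [-0.1043  0.0045  0.0749] 234
scene curb -0.08 1 19 [-0.0522  0.0532  0.0241]
scene curb -0.08 -1 25 [-0.0519 -0.0537  0.024 ]
scene curb -0.03 1 23 [-0.0046  0.0524  0.0298]
scene curb -0.03 -1 32 [-0.0033 -0.0527  0.0296]
scene curb 0.02 1 29 [0.0466 0.0533 0.0359]
scene curb 0.02 -1 32 [ 0.0471 -0.0531  0.0367]
scene barrel min/max [[-0.1282, -0.0435, 0.0263], [-0.0707, 0.0467, 0.0763]]
crest [-0.101   0.0009  0.0738] 205
[[-0.     0.961  0.276]
 [ 0.002  0.276 -0.961]
 [-1.     0.    -0.002]]
1 rot in tool deg [-70.2  -0.1  -0.1]
-1 rot in tool deg [ 1.098e+02 -1.000e-01  1.000e-01]
goal [ 0.52790207 -0.17561526  0.2       ] shift tool frame cm [  3.09  45.88 -35.97]
```

Request:
carry_out(
  offset=[
    [0.2,3.06,-2.4],
    [0.2,3.06,-2.4],
    [0.2,3.06,-2.4],
    [0.2,3.06,-2.4],
    [0.2,3.06,-2.4],
  ],
  delta_rot=[
    [0,0,0],
    [0,0,0],
    [0,0,0],
    [0,0,0],
    [0,0,0],
  ],
  fingers=0,
)

```text
time: 0.52
tool_pos: [0.3008, -0.4893, 0.2205]
tcp_rot: [1.002, 1.329, -1.001]
wrist_force: [0.6, 1.0, 0.8]
width: 0.499
```

Request:
carry_out(
  offset=[
    [0.2,3.06,-2.4],
    [0.2,3.06,-2.4],
    [0.2,3.06,-2.4],
    [0.2,3.06,-2.4],
    [0.2,3.06,-2.4],
  ],
  delta_rot=[
    [0,0,0],
    [0,0,0],
    [0,0,0],
    [0,0,0],
    [0,0,0],
  ],
)

```text
time: 0.93
tool_pos: [0.4147, -0.3316, 0.2108]
tcp_rot: [1.001, 1.329, -1.001]
wrist_force: [-0.4, 0.1, -0.5]
width: 0.497
```

Request:
carry_out(
  offset=[
    [0.2,3.06,-2.4],
    [0.2,3.06,-2.4],
    [0.2,3.06,-2.4],
    [0.2,3.06,-2.4],
    [0.2,3.06,-2.4],
  ],
  delta_rot=[
    [0,0,0],
    [0,0,0],
    [0,0,0],
    [0,0,0],
    [0,0,0],
  ],
)

```text
time: 1.35
tool_pos: [0.5286, -0.1741, 0.2008]
tcp_rot: [1.0, 1.329, -1.001]
wrist_force: [0.7, -1.3, 0.7]
width: 0.499
```

Request:
carry_out(
  offset=[
    [0.5,0,0],
    [0.5,0,0],
    [0.5,0,0],
    [0.5,0,0],
    [0.5,0,0],
  ],
  delta_rot=[
    [-7,0,0],
    [-7,0,0],
    [-7,0,0],
    [-7,0,0],
    [-7,0,0],
  ],
)

```text
time: 1.77
tool_pos: [0.5278, -0.1755, 0.1755]
tcp_rot: [0.527, 1.507, -0.527]
wrist_force: [-0.7, -0.6, -0.2]
width: 0.5
```

Request:
carry_out(
  offset=[
    [0.5,0,0],
    [0.5,0,0],
    [0.5,0,0],
    [0.5,0,0],
    [0.5,0,0],
  ],
  delta_rot=[
    [-7,0,0],
    [-7,0,0],
    [-7,0,0],
    [-7,0,0],
    [-7,0,0],
  ],
)

```text
time: 2.18
tool_pos: [0.5277, -0.1758, 0.1505]
tcp_rot: [0.05, 1.571, -0.049]
wrist_force: [0.7, 0.4, -0.2]
width: 0.5
```

```bash
cat > st.py <<'E'
from h import *
from workcell import *
s=read_state();R=Ro.from_rotvec(s['tcp_rot']);x=np.array([0,0,-1.]);y=A[:,0];G=Ro.from_matrix(np.c_[x,y,np.cross(x,y)])
print('t',s['time'],'tum',tum(s['tool_pos']).round(4),'w',s['width'],'F',s['wrist_force'].round(1),'rotleft',np.rad2deg((R.inv()*G).as_rotvec()).round(2),'q',s['q'].round(2))
E
python3 st.py
```

```text
t 2.1833 tum [[-0.1752  0.0002  0.1505]] w 0.500350936984103 F [ 0.7  0.4 -0.2] rotleft [ 0.18 -0.06 -0.02] q [-0.37  0.11  1.94  0.    1.09 -0.3 ]
```

Request:
carry_out(
  offset=[
    [2.5,0,0],
    [2.5,0,0],
    [2.5,0,0],
    [2.4,0,0],
    [2.4,0,0],
  ],
  delta_rot=[
    [0,0,0],
    [0,0,0],
    [0,0,0],
    [0,0,0],
    [0,0,0],
  ],
)

```text
time: 2.6
tool_pos: [0.5276, -0.1758, 0.0268]
tcp_rot: [0.055, 1.571, -0.054]
wrist_force: [0.4, -0.0, -0.4]
width: 0.502
```

Request:
carry_out(
  offset=[
    [0,0.4,0],
    [0,0.4,0],
    [0,0.4,0],
    [0,0.4,0],
    [0,0.3,0],
  ],
  delta_rot=[
    [0,0,0],
    [0,0,0],
    [0,0,0],
    [0,0,0],
    [0,0,0],
  ],
)

```text
time: 3.02
tool_pos: [0.5311, -0.1569, 0.0303]
tcp_rot: [0.053, 1.567, -0.055]
wrist_force: [0.2, 0.5, 0.0]
width: 0.502
```

```bash
cat > look.py <<'E'
import sys;exec(open('st.py').read())
for n in ("scene","top"):
    p,d=read_camera(n);c=get_calibration(n)
    uv,X,m=cloud(p,d,c,(5,100,40),(14,255,255));t=tum(X);k=(t[:,0]>-.15)&(t[:,0]<.14)&(abs(t[:,1])<.06)&(t[:,2]>.01)
    t=t[k]
    zc=np.percentile(t[:,2],97)
    print(n,k.sum(),'x',np.percentile(t[:,0],[1,99]).round(4),'y',np.percentile(t[:,1],[1,99]).round(4),'ztop',zc.round(4),'crest',t[t[:,2]>zc-.004].mean(0).round(4))
    if len(sys.argv)>1:
        o=np.int32(uv[k].mean(0));y0,x0=max(o[1]-70,0),max(o[0]-90,0)
        cv2.imwrite(f"pics/{sys.argv[1]}_{n}.png",cv2.resize(p[y0:y0+140,x0:x0+180],None,fx=4,fy=4)[:,:,::-1])
E
python3 look.py a
```

```text
t 3.0167 tum [[-0.1561 -0.0019  0.0303]] w 0.5022004020138197 F [0.2 0.5 0. ] rotleft [-0.15  0.19  0.05] q [-0.33  0.24  2.04  0.    0.86 -0.26]
scene 785 x [-0.1426 -0.0705] y [-0.0431  0.054 ] ztop 0.0779 crest [-0.1079  0.0079  0.0922]
top 309 x [-0.1331 -0.0725] y [-0.0401  0.047 ] ztop 0.079 crest [-0.0976 -0.0029  0.0974]
```

View pics/a_scene.png

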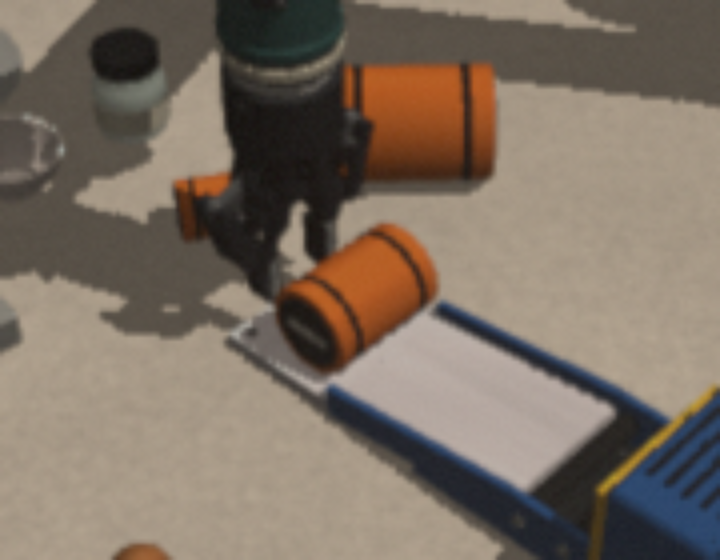

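```bash
python3 st.py
```

```text
t 3.1167 tum [[-0.156  -0.0015  0.0298]] w 0.4964526603585925 F [-0.3 -0.3  0. ] rotleft [-0.12  0.15  0.04] q [-0.33  0.24  2.04  0.    0.86 -0.26]
```

Request:
carry_out(
  offset=[
    [0.05,0.3,-0.04],
    [0.05,0.3,-0.03],
    [0.05,0.3,-0.03],
    [0.05,0.3,-0.03],
    [0,0.3,-0.03],
  ],
  delta_rot=[
    [0,0,0],
    [0,0,0],
    [0,0,0],
    [0,0,0],
    [0,0,0],
  ],
)

```text
time: 3.53
tool_pos: [0.5287, -0.1417, 0.0261]
tcp_rot: [0.055, 1.57, -0.054]
wrist_force: [-0.5, 0.7, 0.8]
width: 0.498
```

```bash
python3 look.py b
```

```text
t 3.5333 tum [[-0.1411  0.0014  0.0261]] w 0.49805360452564607 F [-0.5  0.7  0.8] rotleft [-0.18 -0.01 -0.  ] q [-0.31  0.24  2.05 -0.    0.85 -0.24]
scene 799 x [-0.1339 -0.0654] y [-0.043   0.0473] ztop 0.0767 crest [-0.0988  0.0016  0.0844]
top 241 x [-0.1268 -0.0655] y [-0.0402  0.0479] ztop 0.076 crest [-0.0972  0.013   0.0898]
```

Request:
carry_out(
  offset=[
    [0,0.3,0],
    [0,0.3,0],
    [0,0.3,0],
    [0,0.3,0],
    [0,0.3,0],
  ],
  delta_rot=[
    [0,0,0],
    [0,0,0],
    [0,0,0],
    [0,0,0],
    [0,0,0],
  ],
)

```text
time: 4.05
tool_pos: [0.5299, -0.1267, 0.0263]
tcp_rot: [0.054, 1.57, -0.054]
wrist_force: [-0.2, -0.2, -0.3]
width: 0.5
```

Request:
carry_out(
  offset=[
    [0,0.3,0],
    [0,0.3,0],
    [-0.04,0.3,0],
    [-0.04,0.3,0],
    [-0.04,0.3,0],
  ],
  delta_rot=[
    [0,0,0],
    [0,0,0],
    [0,0,0],
    [0,0,0],
    [0,0,0],
  ],
)

```text
time: 4.47
tool_pos: [0.5313, -0.112, 0.0278]
tcp_rot: [0.054, 1.569, -0.055]
wrist_force: [0.2, -1.4, 1.2]
width: 0.497
```

Request:
carry_out(
  offset=[
    [-0.04,0.3,0],
    [-0.04,0.3,0],
    [-0.04,0.3,0],
    [-0.04,0.3,0],
    [-0.04,0.3,0],
  ],
  delta_rot=[
    [0,0,0],
    [0,0,0],
    [0,0,0],
    [0,0,0],
    [0,0,0],
  ],
)

```text
time: 4.88
tool_pos: [0.532, -0.0968, 0.0295]
tcp_rot: [0.054, 1.57, -0.054]
wrist_force: [0.1, -1.2, 0.2]
width: 0.5
```

```bash
python3 look.py c
```

```text
t 4.8833 tum [[-0.0961  0.0011  0.0295]] w 0.4999773769542404 F [ 0.1 -1.2  0.2] rotleft [-0.17 -0.    0.  ] q [-0.23  0.23  2.06 -0.    0.85 -0.16]
scene 836 x [-0.0892 -0.0206] y [-0.043   0.0467] ztop 0.08 crest [-0.0537  0.0025  0.0947]
top 187 x [-0.0833 -0.0207] y [-0.0378  0.0481] ztop 0.1688 crest [-0.0561  0.0301  0.2869]
```

Request:
carry_out(
  offset=[
    [-0.04,0.3,0],
    [-0.04,0.3,0],
    [-0.04,0.3,0],
    [-0.03,0.3,0],
    [-0.03,0.3,0],
  ],
  delta_rot=[
    [0,0,0],
    [0,0,0],
    [0,0,0],
    [0,0,0],
    [0,0,0],
  ],
)

```text
time: 5.4
tool_pos: [0.5331, -0.0818, 0.0313]
tcp_rot: [0.054, 1.57, -0.054]
wrist_force: [0.2, -1.4, 1.8]
width: 0.504
```

Request:
carry_out(
  offset=[
    [-0.04,0.3,0],
    [-0.04,0.3,0],
    [-0.04,0.3,0],
    [-0.03,0.3,0],
    [-0.03,0.3,0],
  ],
  delta_rot=[
    [0,0,0],
    [0,0,0],
    [0,0,0],
    [0,0,0],
    [0,0,0],
  ],
)

```text
time: 5.82
tool_pos: [0.5341, -0.0668, 0.0331]
tcp_rot: [0.054, 1.57, -0.054]
wrist_force: [-1.1, -1.6, 1.1]
width: 0.502
```

Request:
carry_out(
  offset=[
    [-0.04,0.3,0],
    [-0.04,0.3,0],
    [-0.04,0.3,0],
    [-0.03,0.3,0],
    [-0.03,0.3,0],
  ],
  delta_rot=[
    [0,0,0],
    [0,0,0],
    [0,0,0],
    [0,0,0],
    [0,0,0],
  ],
)

```text
time: 6.23
tool_pos: [0.5352, -0.0519, 0.0349]
tcp_rot: [0.054, 1.57, -0.054]
wrist_force: [0.3, -1.9, 0.6]
width: 0.5
```

Request:
carry_out(
  offset=[
    [-0.04,0.3,0],
    [-0.04,0.3,0],
    [-0.04,0.3,0],
    [-0.03,0.3,0],
    [-0.03,0.3,0],
  ],
  delta_rot=[
    [0,0,0],
    [0,0,0],
    [0,0,0],
    [0,0,0],
    [0,0,0],
  ],
)

```text
time: 6.65
tool_pos: [0.5362, -0.0369, 0.0367]
tcp_rot: [0.054, 1.57, -0.054]
wrist_force: [-0.1, -1.6, 0.3]
width: 0.5
```

```bash
python3 look.py d
```

```text
t 6.65 tum [[-0.0361  0.001   0.0367]] w 0.4998793300901821 F [-0.1 -1.6  0.3] rotleft [-0.17 -0.   -0.  ] q [-0.12  0.21  2.07  0.    0.87 -0.05]
scene 863 x [-0.0593  0.039 ] y [-0.0434  0.0464] ztop 0.0865 crest [0.0047 0.0005 0.0921]
top 171 x [-0.0224  0.0212] y [0.0066 0.0479] ztop 0.1637 crest [-0.0044  0.0335  0.2868]
```

Request:
carry_out(
  offset=[
    [-0.04,0.3,0],
    [-0.04,0.3,0],
    [-0.04,0.3,0],
    [-0.03,0.3,0],
    [-0.03,0.3,0],
  ],
  delta_rot=[
    [0,0,0],
    [0,0,0],
    [0,0,0],
    [0,0,0],
    [0,0,0],
  ],
)

```text
time: 7.17
tool_pos: [0.5373, -0.022, 0.0386]
tcp_rot: [0.054, 1.57, -0.054]
wrist_force: [0.3, -1.7, 1.1]
width: 0.496
```

Request:
carry_out(
  offset=[
    [-0.04,0.3,0],
    [-0.04,0.3,0],
    [-0.04,0.3,0],
    [-0.03,0.3,0],
    [-0.03,0.3,0],
  ],
  delta_rot=[
    [0,0,0],
    [0,0,0],
    [0,0,0],
    [0,0,0],
    [0,0,0],
  ],
)

```text
time: 7.58
tool_pos: [0.5383, -0.007, 0.0403]
tcp_rot: [0.054, 1.57, -0.054]
wrist_force: [0.3, -1.5, 1.2]
width: 0.503
```

Request:
carry_out(
  offset=[
    [-0.04,0.3,0],
    [-0.04,0.3,0],
    [-0.04,0.3,0],
    [-0.03,0.3,0],
    [-0.03,0.3,0],
  ],
  delta_rot=[
    [0,0,0],
    [0,0,0],
    [0,0,0],
    [0,0,0],
    [0,0,0],
  ],
)

```text
time: 8.0
tool_pos: [0.5393, 0.008, 0.0421]
tcp_rot: [0.054, 1.57, -0.054]
wrist_force: [0.1, -2.8, 1.6]
width: 0.499
```

Request:
carry_out(
  offset=[
    [-0.04,0.3,0],
    [-0.04,0.3,0],
    [-0.04,0.3,0],
    [-0.03,0.3,0],
    [-0.03,0.3,0],
  ],
  delta_rot=[
    [0,0,0],
    [0,0,0],
    [0,0,0],
    [0,0,0],
    [0,0,0],
  ],
)

```text
time: 8.42
tool_pos: [0.5403, 0.023, 0.0439]
tcp_rot: [0.054, 1.57, -0.054]
wrist_force: [-0.4, -0.3, 0.5]
width: 0.501
```

```bash
python3 look.py e
```

```text
t 8.4167 tum [[0.024  0.0008 0.0439]] w 0.5006819424120253 F [-0.4 -0.3  0.5] rotleft [-0.17 -0.   -0.  ] q [-0.    0.21  2.06  0.    0.88  0.07]
scene 949 x [0.0017 0.0989] y [-0.0434  0.0457] ztop 0.0936 crest [ 0.0645 -0.0019  0.1005]
top 204 x [0.0381 0.0952] y [0.0102 0.048 ] ztop 0.1514 crest [0.0464 0.0346 0.2271]
```

Request:
carry_out(
  offset=[
    [-0.02,0.2,0],
    [-0.02,0.2,0],
    [0,0.2,0],
    [0,0.2,0],
    [0,0.2,0],
  ],
  delta_rot=[
    [0,0,0],
    [0,0,0],
    [0,0,0],
    [0,0,0],
    [0,0,0],
  ],
)

```text
time: 8.93
tool_pos: [0.5409, 0.0328, 0.0442]
tcp_rot: [0.054, 1.57, -0.054]
wrist_force: [-0.9, -4.2, 1.8]
width: 0.503
```

Request:
carry_out(
  offset=[
    [0,0.2,0],
    [0,0.2,0],
    [0,0.2,0],
    [0,0.2,0],
    [0,0.2,0],
  ],
  delta_rot=[
    [0,0,0],
    [0,0,0],
    [0,0,0],
    [0,0,0],
    [0,0,0],
  ],
)

```text
time: 9.35
tool_pos: [0.5415, 0.0432, 0.0441]
tcp_rot: [0.055, 1.57, -0.054]
wrist_force: [-0.3, -0.4, 0.0]
width: 0.5
```

Request:
carry_out(
  offset=[
    [0,0.2,0],
    [0,0.2,0],
    [0,0.2,0],
    [0,0.2,0],
    [0,0.2,0],
  ],
  delta_rot=[
    [0,0,0],
    [0,0,0],
    [0,0,0],
    [0,0,0],
    [0,0,0],
  ],
)

```text
time: 9.77
tool_pos: [0.5424, 0.0528, 0.0443]
tcp_rot: [0.054, 1.57, -0.054]
wrist_force: [0.6, -0.5, 0.0]
width: 0.496
```

```bash
python3 look.py f
```

```text
t 9.7667 tum [[0.0539 0.0007 0.0443]] w 0.49555251619850016 F [ 0.6 -0.5  0. ] rotleft [-0.17 -0.   -0.  ] q [0.05 0.21 2.05 0.   0.88 0.12]
scene 720 x [0.0357 0.1276] y [-0.0443  0.0468] ztop 0.0916 crest [ 0.1016 -0.0004  0.0943]
top 220 x [0.0678 0.1303] y [0.011  0.0471] ztop 0.0957 crest [0.0969 0.0291 0.122 ]
```

View pics/f_scene.png

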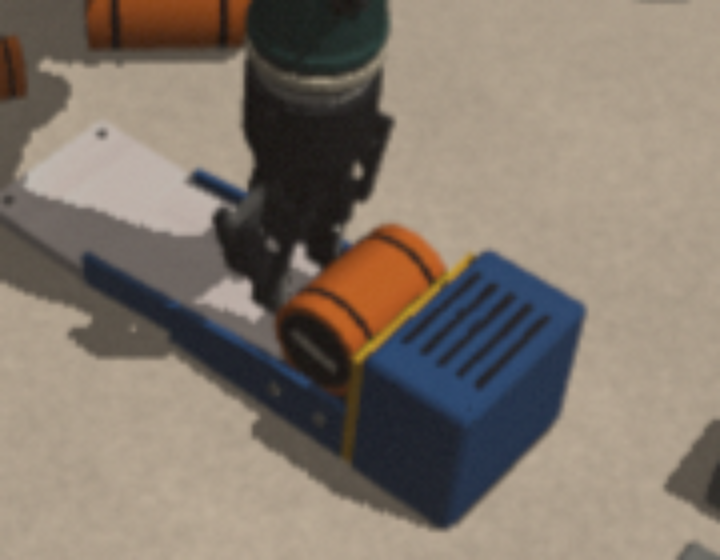

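Barrel is seated at tumbler x≈0.101, top 0.092, against the yellow plate (crop ~(370,330)). Backing off, lifting, and moving over the green button with shut fingers.

Request:
carry_out(
  offset=[
    [0,-0.4,0],
    [0,-0.8,0],
    [0,-0.8,0],
    [0,-1,0],
    [0,-1,0],
  ],
  delta_rot=[
    [0,0,0],
    [0,0,0],
    [0,0,0],
    [0,0,0],
    [0,0,0],
  ],
)

```text
time: 10.28
tool_pos: [0.5395, 0.0114, 0.0443]
tcp_rot: [0.054, 1.57, -0.055]
wrist_force: [0.0, -0.3, -0.3]
width: 0.502
```

Request:
carry_out(
  offset=[
    [-3,0,0],
    [-3.1,0,0],
    [-3.1,0,0],
    [-3.1,0,0],
    [-3.1,0,0],
  ],
  delta_rot=[
    [0,0,0],
    [0,0,0],
    [0,0,0],
    [0,0,0],
    [0,0,0],
  ],
  fingers=-1,
)

```text
time: 10.7
tool_pos: [0.5392, 0.0114, 0.1997]
tcp_rot: [0.055, 1.57, -0.055]
wrist_force: [-0.6, -0.1, 0.7]
width: -0.001
```

Request:
carry_out(
  offset=[
    [0,3.5,0.28],
    [0,3.5,0.28],
    [0,3.5,0.28],
    [0,3.5,0.28],
    [0,3.5,0.28],
  ],
  delta_rot=[
    [0,0,0],
    [0,0,0],
    [0,0,0],
    [0,0,0],
    [0,0,0],
  ],
)

```text
time: 11.12
tool_pos: [0.566, 0.1865, 0.1985]
tcp_rot: [0.056, 1.57, -0.056]
wrist_force: [1.6, -0.0, 0.2]
width: 0.001
```

Request:
carry_out(
  offset=[
    [0,3.5,0.28],
    [0,3.5,0.28],
    [0,3.5,0.28],
    [0,3.5,0.28],
    [0,3.5,0.28],
  ],
  delta_rot=[
    [0,0,0],
    [0,0,0],
    [0,0,0],
    [0,0,0],
    [0,0,0],
  ],
)

```text
time: 11.53
tool_pos: [0.5923, 0.3603, 0.1981]
tcp_rot: [0.055, 1.57, -0.055]
wrist_force: [-0.4, 0.1, 0.5]
width: 0.003
```

```bash
python3 look.py
python3 - <<'E'
from h import *
from workcell import *
s=read_state();R=Ro.from_rotvec(s['tcp_rot'])
for n in("scene","top"):
    p,d=read_camera(n);uv,X,m=cloud(p,d,get_calibration(n),(50,120,40),(80,255,255))
    k=np.linalg.norm(X[:,:2]-[.59,.36],axis=1)<.03
    if k.sum(): print(n,k.sum(),X[k].mean(0))
print(s['tool_pos'],(R.inv().apply(np.array([.5905,.36,.062])-s['tool_pos'])*100).round(2))
E
```

```text
t 11.5333 tum [[ 0.364  -0.0287  0.1981]] w 0.003214854772248669 F [-0.4  0.1  0.5] rotleft [-0.21 -0.01  0.02] q [ 0.51  0.32  1.6  -0.    1.23  0.58]
scene 704 x [0.0737 0.1277] y [-0.0443  0.0458] ztop 0.0913 crest [0.1028 0.001  0.0894]
top 600 x [0.0698 0.1313] y [-0.0423  0.0468] ztop 0.0934 crest [0.1001 0.0028 0.0915]
scene 141 [0.59118522 0.3596742  0.06074502]
top 66 [0.58982764 0.3587026  0.061665  ]
[0.59228368 0.36375362 0.19774526] [13.57 -0.42 -0.16]
```

Request:
carry_out(
  offset=[
    [2.6,-0.1,-0.04],
    [2.6,-0.1,-0.04],
    [2.6,-0.1,-0.04],
    [2.6,-0.1,-0.04],
    [2.6,0,0],
  ],
  delta_rot=[
    [0,0,0],
    [0,0,0],
    [0,0,0],
    [0,0,0],
    [0,0,0],
  ],
)

```text
time: 12.15
tool_pos: [0.5901, 0.3533, 0.0674]
tcp_rot: [0.055, 1.57, -0.057]
wrist_force: [0.1, 1.7, -0.9]
width: 0.002
```

Request:
carry_out(
  offset=[
    [0.2,0,0],
    [0.2,0,0],
    [0.2,0,0],
    [0.1,0,0],
    [0.1,0,0],
  ],
  delta_rot=[
    [0,0,0],
    [0,0,0],
    [0,0,0],
    [0,0,0],
    [0,0,0],
  ],
)

```text
time: 12.57
tool_pos: [0.5914, 0.3564, 0.0625]
tcp_rot: [0.056, 1.567, -0.053]
wrist_force: [-0.0, -0.5, 0.2]
width: 0.0
```

Request:
carry_out(
  offset=[
    [0.1,0.1,0],
    [0.1,0.1,0],
    [0.1,0.1,0],
    [0.1,0,0],
    [0.1,0,0],
  ],
  delta_rot=[
    [0,0,0],
    [0,0,0],
    [0,0,0],
    [0,0,0],
    [0,0,0],
  ],
)

```text
time: 12.98
tool_pos: [0.5908, 0.3594, 0.056]
tcp_rot: [0.055, 1.569, -0.054]
wrist_force: [1.1, -1.2, 6.1]
width: 0.004
```

Request:
carry_out(
  offset=[
    [0.1,0,0],
    [0.1,0,0],
    [0.1,0,0],
    [0,0,0],
    [0,0,0],
  ],
  delta_rot=[
    [0,0,0],
    [0,0,0],
    [0,0,0],
    [0,0,0],
    [0,0,0],
  ],
)

```text
time: 13.4
tool_pos: [0.591, 0.3594, 0.0558]
tcp_rot: [0.055, 1.568, -0.054]
wrist_force: [-4.8, -4.7, 16.6]
width: 0.003
```

Bottomed out: z stopped at 0.056 while the force rose from 6 to 17 N, well over the 4 N spring. Releasing.

Request:
carry_out(
  offset=[
    [-0.5,0,0],
    [-1,0,0],
    [-2.5,0,0],
    [-4,0,0],
    [-4,0,0],
  ],
  delta_rot=[
    [0,0,0],
    [0,0,0],
    [0,0,0],
    [0,0,0],
    [0,0,0],
  ],
)

```text
time: 13.82
tool_pos: [0.588, 0.3583, 0.1708]
tcp_rot: [0.052, 1.576, -0.056]
wrist_force: [0.4, 0.3, 0.8]
width: 0.002
```

Request:
carry_out(
  offset=[
    [0,0,0],
    [0,0,0],
    [0,0,0],
    [0,0,0],
    [0,0,0],
  ],
  delta_rot=[
    [0,0,0],
    [0,0,0],
    [0,0,0],
    [0,0,0],
    [0,0,0],
  ],
)

```text
time: 14.23
tool_pos: [0.5887, 0.3583, 0.1697]
tcp_rot: [0.053, 1.574, -0.056]
wrist_force: [0.3, 0.4, -0.6]
width: -0.001
```

```bash
python3 look.py
python3 - <<'E'
from h import *
from workcell import *
for n in("scene","top"):
    p,d=read_camera(n);uv,X,m=cloud(p,d,get_calibration(n),(50,120,40),(80,255,255))
    k=np.linalg.norm(X[:,:2]-[.59,.36],axis=1)<.03
    if k.sum(): print(n,k.sum(),X[k].mean(0))
    cv2.imwrite(f"pics/end_{n}.png",p[:,:,::-1])
E
```

```text
t 14.2333 tum [[ 0.3618 -0.0253  0.1697]] w -0.0012437251696021097 F [ 0.3  0.4 -0.6] rotleft [-0.17 -0.21  0.13] q [0.51 0.33 1.63 0.   1.18 0.58]
scene 708 x [0.0734 0.1274] y [-0.0443  0.046 ] ztop 0.0914 crest [ 0.1031 -0.0003  0.0894]
top 595 x [0.0698 0.1311] y [-0.0418  0.047 ] ztop 0.0937 crest [0.1016 0.0028 0.0918]
scene 141 [0.59121444 0.35949133 0.06078332]
top 68 [0.58979631 0.35862998 0.06133197]
```

View pics/end_scene.png

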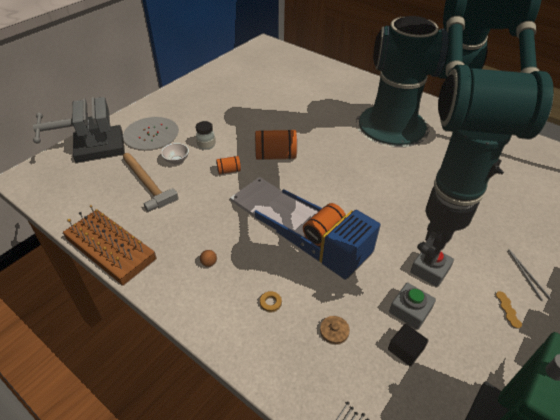

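The barrel sits home at (325,222), the green button at (416,296) is back up, and the bystanders are unmoved. The gripper hovers free at z = 0.17.

```bash
python3 -c "
from workcell import *
print(finish_job())"
```

```text
the job is handed in; nothing more can be done
None
```

The barrel is home between the rollers and the green button has been pressed and released. I handed the job in at about 14.3 s of the 58 s allowed; no verdict was reported.

- **Barrel:** I pushed the middle-sized barrel up the ramp with both fingers at about 36 mm/s, slowing to 24 mm/s over the last part, and it never rolled back. The last check put its middle at tumbler x of about 102 mm and its top at 91–94 mm, against the 102 mm and 92 mm expected.
- **Green button:** I pressed it until it stopped at z = 56 mm, with the wrist force at about 17 N against the 4 N spring. After release, both cameras showed its top back at about 61 mm, the same as before the press.
- **Everything else:** I did not go near the red button, and the last picture showed the other things where they had been.
- **Disagreement:** The measured tool position strayed by 3–7 mm in a few calls while the wrist force stayed low. It came back or was corrected in the next calls, so it did no harm.

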